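Lay out the spot-test place

ROBOT

A 6-joint arm with a two-finger parallel gripper is mounted at the origin on a cart in front of the work surface, level with it; the furniture and walls round the work are solid. World frame = base frame: x ahead of the robot, y to its left, z up, the work surface at z = 0. Lengths are in m, angles in degrees, forces in N, time in s.
With the tool pointing down it reaches from about 0.325 to 0.775 m from the base axis. Payload 9.3 kg.
Tool frame: the origin (TCP) lies at the centre of the arm's flange, where the gripper is bolted on; the fingertips stand 173 mm ahead of it and the grasp point (between the pads) lies 155 mm ahead of it; z points along the fingers, y is the line along which they close (so a half turn about z gives the same grasp; the last joint's range is limited). The gripper opens to 85 mm and grips with 20 to 120 N. Pads are 22 mm wide; open, the fingers measure 114 mm over their backs; the gripper's body (76 mm by 85 mm) begins 54 mm behind the grasp point. The pads swing forward as they close: fully open they stand 13 mm farther back than shut.
Start: joints at [58.293, 14.817, 1.232, 76.415, 0, 81.257], TCP at [0.215, 0.506, 0.405] pointing down, gripper open.
Joint ranges: [-174.27, 174.27], [-52.1, 104.24], [-59.71, 78.15], [-110.17, 111.67], [-87.03, 83.33], [-180, 180]. Speed limits (degrees/s): [127.2, 127.2, 159.86, 180, 180, 180].

INTERFACE

Orientations are given as [roll, pitch, yaw] about the fixed x, y, z axes, in that order (R = Rz(yaw) Ry(pitch) Rx(roll)).
In Python, from workcell import readout, vision, robot gives the robot as it stands.
- The arm moves only by the tool apply_moves, never from a script. Its argument "steps" is a list that holds one entry, the list of rows, each a list of 7 numbers: the opening, from 0 (shut) to 1 (fully open), then the shift along the world's x, y, z in mm, then the turn, a rotation vector about the world's x, y, z in rad. In form: [[[jaw, x, y, z, rx, ry, rz], ...]]. A call has 1 to 8 rows; each row is the pose to reach, as a shift and turn from the pose commanded when the call began; what a row does not reach only later rows make up. A row lasts 1/12 s, in which the tool goes at most 41.7 mm and 7.16 degrees, less where a joint would pass 70% of its speed; a pose out of reach is approached as far as the arm can. A call with a gripper value outside its range is refused whole. The fingers move at their own pace and stop on an object; the grip force is fixed at half the most. Time passes only in rows, so rows that repeat a pose let the fingers close. It gives the time, the measured TCP pose, the force, the opening and the grip force at its end, in the units of the state.
- readout.read_state(): the state, without advancing time (a new reading comes with each control period).
- vision.camera(name): name is "side" or "top" or "wrist"; returns the picture (480x640x3 uint8, red, green, blue); there is no depth.
- vision.get_calibration(name): a dict with "fov_y" (degrees; the focal length in pixels is half the picture's height over the tangent of half this angle, whatever the lens; pixels are square), "cx", "cy" (the principal point, pixels), "pose" (4x4, takes a point from camera to world coordinates); the wrist camera has in their place "hand_eye" (4x4, takes a point from camera to tool coordinates, whose origin is the TCP and whose axes are the flange's). Camera axes: x right, y up, looking along -z (the intrinsics and any distortion apply to the point x, -y, -z); pixel columns grow to the right and rows downward; lengths in m; the calibration is good to about 2 mm. A picture is of the moment at which its call begins: read the wrist's pose just before it. get_calibration takes no time and is no camera call.
- robot.close_job(): hands the job in; it is judged then, once.
The state is a dict: "time": time; "joint_pos": joint angles; "qvel": joint speeds; "tau": joint torques, N m; "tcp_pos": TCP position; "tcp_rot": TCP orientation; "wrist_force": force on the tool from outside, world axes, zero at the start; "ft_torque": the same for the moment, N m; "opening": finger opening in m; "grip_force": force on a finger pad.
Only numpy, scipy, OpenCV 4.12 (cv2) and the standard library are available. Lean on these libraries where they do the work, as an engineer would, in place of code of your own. Each camera call takes 0.05 s, during which the arm holds its last target. There are 200 camera calls.

TASK

Lay out the spot-test place on the dark mat: put the closed petri dish centred on the white tile with its sample vial standing on the middle of the dish's lid, stand the dropper bottle on the point midway between the tile and the spot plate, and stand the beaker squarely in front of the bottle, towards the mat's near long edge, leaving a gap of about 3 cm between bottle and beaker. Set everything down upright without tipping it over, and leave the timer, the weighing boat and the tape roll where they are.

Things in the scene. Friction and masses are not known exactly. Their poses are not given: they have to be found in the camera images.
- mat: film-thin dark mat (under 1 mm) with a fine white border line, 178 x 270 mm, fixed, yaw up to 0.12 rad either way. Its z is up, y runs along the long side, -x points squarely to the near (robot-side) long edge. Origin, at z = 0: the point midway between tile and spot plate, on the mat's cross centre line, 67 mm from the far long edge, 111 mm from the near one
- tile: square glazed white tile, 80 x 80 x 6 mm, fixed on the mat 83 mm from the mat's origin, at its left or right end (changes from start to start). Origin: centre of its underside; its top is at z = 6 mm
- spot_plate: white porcelain spot plate with twelve wells, 119 mm (mat's x direction) by 92 mm (mat's y direction) and 11 mm high, fixed on the mat 83 mm from the mat's origin at the other end from the tile. Origin: centre of its underside.
- dish: flat round closed petri dish, 64 mm across, 14 mm high; the lid is fixed on and its flat top carries things; solid to the grip over its whole height. Loose, about 50 g; starts near the mat (dishes far behind the balance belong to the room). Origin: centre of its underside, z up
- vial: small straight sample vial with black screw cap, 27 mm across, 58 mm high (body 27 mm across up to 44 mm, cap 24 mm above that). Loose, upright, about 50 g. Origin: centre of its underside, z up
- bottle: brown dropper bottle with a black rubber teat, the tallest loose thing: body 35 mm across up to 58 mm, then a neck and teat up to 101 mm (grip the body). Loose, upright, about 80 g. Origin: centre of its underside, z up
- beaker: clear open beaker with a small lip, 52 mm across over the lip and about 50 mm over the body, 67 mm high, straight walls. Loose, upright, about 80 g; grip it across the outside. Origin: centre of its underside, z up
- timer: bystander, not to be moved: light square bench timer, 62 x 62 x 21 mm, loose. Origin: centre of its underside
- weigh_boat: bystander, not to be moved: white square plastic weighing boat with sloping sides, 63 x 63 x 14 mm, loose, between the fixed balance (behind the mat, x above 0.62 m) and the fixed open case (right of the mat, at y below 0.12 m and x above 0.39 m, 72 mm high with its latches, its raised lid higher). Origin: centre of its underside
- tape_roll: bystander, not to be moved: roll of tape lying flat, 92 mm across, 48 mm high, loose. Origin: centre of its underside
Not all that is in view belongs to the job. Leave any pink look-alike of the beaker alone.

How it is judged (in metres and radians):
At the end, for the whole second after the job is handed in: Dish flat on the tile within 12 mm of its centre; vial upright on the dish within 12 mm of its centre; bottle upright within 15 mm of the midpoint of tile and plate; beaker upright in front of it, 18 mm sideways, centres 54 to 94 mm apart (gap about 1 to 5 cm); all at rest, bystanders within 20 mm (horizontal distance between dish and tile below 0.012 m and height (world z) of dish between 0.003 and 0.009 m and horizontal distance between vial and dish below 0.012 m and height (world z) of vial between 0.016 and 0.024 m and horizontal distance between bottle and mat below 0.015 m and height (world z) of each of bottle, beaker below 0.004 m and x of beaker in the frame of mat between -0.098 and -0.052 m and y of beaker in the frame of mat between -0.018 and 0.018 m and horizontal distance between beaker and bottle between 0.054 and 0.094 m and angle between each of dish, vial, bottle, beaker's own z axis and vertical below 0.1 rad and linear speed of each of dish, vial, bottle, beaker below 0.02 m/s and distance of each of timer, weigh_boat, tape_roll from where it was at the start of the episode below 0.02 m); the robot touches nothing.
It fails at once if a vessel is tipped over (angle between any of dish, vial, bottle, beaker's own z axis and vertical above 0.7 rad).
It fails at once if a bystander (timer, weighing boat, tape roll) is shifted by more than 20 mm (distance of any of timer, weigh_boat, tape_roll from where it was at the start of the episode above 0.02 m).
It also fails if it takes over 96 s, if anything falls off the work surface, if the arm or the gripper's body presses on something with over 40 N, if the wrist force passes 120 N, or if a joint passes its speed limit or range.

## Working session

There is one attempt and no reset: what is moved stays moved. The work goes in short steps, Python scripts to look and compute and a tool call to move; the robot and the scene stay as the last step left them, time stands still between calls to the robot, and variables do not carry over. Pictures are saved under pics/ and viewed, at most 14 in all, crops included, and the job is handed in when it is done.

Besides the shell and the picture viewer there is one more tool, called as name([rows], argument=value, ...), one row to a line, values as JSON. apply_moves: Moves the arm, as the interface text tells. Its arguments: {"type":"object","properties":{"steps":{"type":"array"}},"required":["steps"]}

```bash
mkdir -p pics; ls
python3 - <<'E'
from workcell import readout, vision, robot
import cv2, numpy as np
for n in ["top","side","wrist"]:
    im=vision.camera(n); cv2.imwrite(f"pics/{n}0.png",im[:,:,::-1])
    c=vision.get_calibration(n); print(n,{k:(np.round(v,4).tolist() if not isinstance(v,str) else v) for k,v in c.items()})
print(readout.read_state())
E
```

```text
pics
top {'fov_y': 52.2083, 'cx': 322.6228, 'cy': 238.9615, 'pose': [[-0.0236, 0.9858, -0.1665, 0.3337], [-0.9993, -0.0278, -0.0232, 0.3707], [-0.0275, 0.1659, 0.9858, 0.9898], [0.0, 0.0, 0.0, 1.0]]}
side {'fov_y': 46.3204, 'cx': 329.8963, 'cy': 230.1058, 'pose': [[-0.9824, 0.0685, -0.174, 0.3402], [-0.1868, -0.4025, 0.8962, 1.2346], [-0.0087, 0.9129, 0.4082, 0.4256], [0.0, 0.0, 0.0, 1.0]]}
wrist {'fov_y': 58.3997, 'cx': 314.2653, 'cy': 237.108, 'hand_eye': [[-0.0012, 0.956, 0.2932, 0.075], [1.0, 0.001, 0.0006, -0.0], [0.0003, 0.2932, -0.956, 0.0298], [0.0, 0.0, 0.0, 1.0]]}
{'time': 0.15, 'joint_pos': array([5.82955842e+01, 1.48422365e+01, 1.20165366e+00, 7.64179742e+01,
       2.22434149e-05, 8.12569639e+01]), 'qvel': array([-0.01898483, -0.12120061,  0.13870236, -0.07076254,  0.04510855,
       -0.00671928]), 'tau': array([ 3.28427719e-03, -5.55970073e+01,  3.44662356e+01,  1.13146743e-02,
       -9.94611992e-05, -1.93398705e-06]), 'tcp_pos': array([0.21454048, 0.50638617, 0.40422865]), 'tcp_rot': array([-1.79942127e+02, -8.92283737e-03,  1.57038616e+02]), 'wrist_force': array([0.09898477, 0.11301116, 0.20884946]), 'ft_torque': array([-0.00234679,  0.01128131, -0.04601268]), 'grip_force': 0.0, 'opening': 0.08518824563871646}
```

View pics/top0.png

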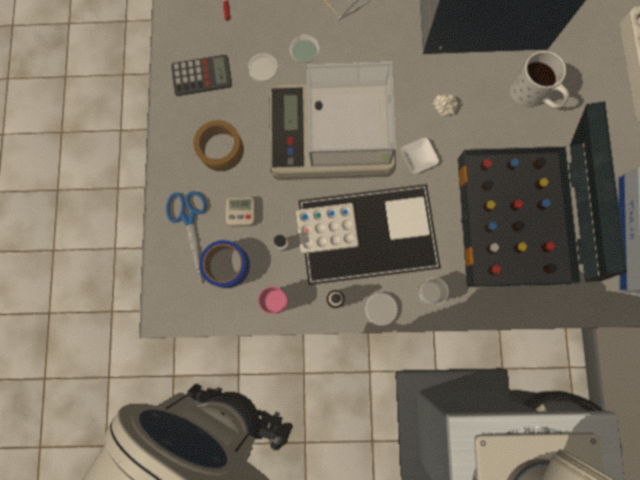

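View pics/side0.png

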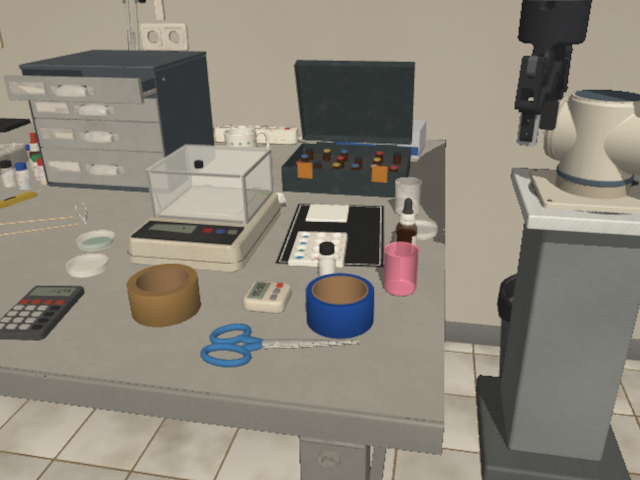

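The top view shows the tile on the right (407,218), the spot plate on the left (326,228), the vial at (281,241), the bottle at (336,298), the dish at (382,309) and the beaker at (433,291). The pink decoy is at (273,300), the timer at (240,211) and the weighing boat at (420,155). I'll enlarge this area and take first positions from it.

```bash
cat > h.py <<'E'
import cv2, numpy as np
from scipy.spatial.transform import Rotation as R
from workcell import readout, vision
def cal(n, st=None):
    c=vision.get_calibration(n); f=240/np.tan(np.radians(c["fov_y"]/2))
    if n=="wrist":
        T=np.eye(4); T[:3,:3]=R.from_euler("xyz",st["tcp_rot"],degrees=True).as_matrix(); T[:3,3]=st["tcp_pos"]
        P=T@np.array(c["hand_eye"])
    else: P=np.array(c["pose"])
    return f,c["cx"],c["cy"],P
def ray(C,uv,z):
    f,cx,cy,P=C; uv=np.atleast_2d(np.asarray(uv,float))
    d=np.c_[(uv[:,0]-cx)/f,-(uv[:,1]-cy)/f,-np.ones(len(uv))]@P[:3,:3].T
    o=P[:3,3]; return (o+d*((z-o[2])/d[:,2])[:,None])[:,:2]
def proj(C,p):
    f,cx,cy,P=C; q=(np.atleast_2d(p)-P[:3,3])@P[:3,:3]
    return np.c_[cx+f*q[:,0]/-q[:,2],cy-f*q[:,1]/-q[:,2]]
def shot(n,name):
    st=readout.read_state(); im=vision.camera(n)[:,:,::-1].copy(); cv2.imwrite(f"pics/{name}.png",im); return im,cal(n,st)
E
python3 - <<'E'
from h import *
im=cv2.imread("pics/top0.png"); C=cal("top")
crop=im[180:330,258:458]; cv2.imwrite("pics/crop0.png",cv2.resize(crop,None,fx=4,fy=4,interpolation=cv2.INTER_CUBIC))
for n,uv,z in [("tile",(407,218),.006),("plate",(326.5,228),.011),("vial",(281,241),.058),("bottle",(336,298),.101),("dish",(382,309),.014),("beaker",(433,290),.067),("pink",(273,300),.067),("timer",(240,211),.021),("boat",(420,155),.014),("blue",(224,262),.048)]: print(n,np.round(ray(C,uv,z)[0],4))
print("mat", np.round(ray(C,[(299,195),(427,186),(439,268),(309,283)],0),4))
E
```

```text
tile [0.5384 0.2205]
plate [0.5214 0.3853]
vial [0.4893 0.4732]
bottle [0.3752 0.3701]
dish [0.3555 0.2802]
beaker [0.3871 0.1887]
pink [0.376  0.4883]
timer [0.5598 0.5603]
boat [0.6689 0.1881]
blue [0.4527 0.5859]
mat [[0.5951 0.4411]
 [0.6062 0.1748]
 [0.4349 0.1608]
 [0.4114 0.4237]]
```

View pics/crop0.png

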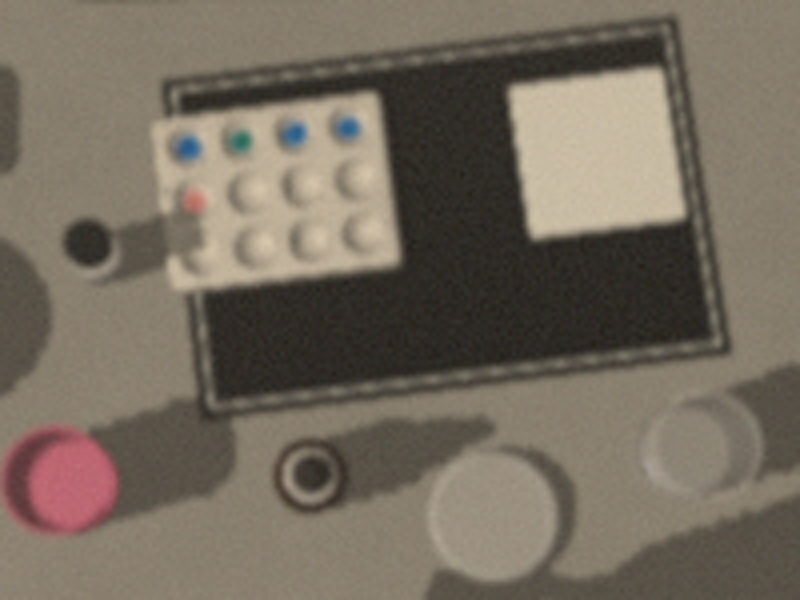

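View pics/wrist0.png

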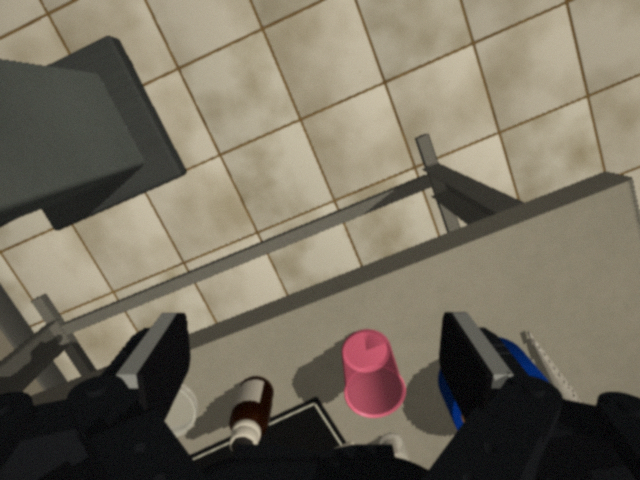

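The crop (4x, origin 258,180) gives the mat, tile and plate corners, plus the circle centres: vial cap (88,243), bottle teat (315,474), dish top (493,514), beaker rim (704,445). The plate's 119 mm side appears to run along the mat's long side, not along x as the task text says. I'll fit the mat pose.

Run:
```python
from h import *
C=cal("top"); cv=lambda p:(np.array(p,float)+.5)/4-.5+[258,180]
mat=ray(C,cv([(165,80),(672,18),(728,350),(207,413)]),0)
tile=ray(C,cv([(508,87),(660,67),(688,218),(533,242)]),.006)
pl=ray(C,cv([(151,125),(380,91),(402,264),(173,291)]),.011)
M=np.array([(67,135),(67,-135),(-111,-135),(-111,135)])/1e3
Tl=np.array([(40,-43),(40,-123),(-40,-123),(-40,-43)])/1e3
Pl=np.array([(46,142.5),(46,23.5),(-46,23.5),(-46,142.5)])/1e3
A=np.r_[M,Tl,Pl];B=np.r_[mat,tile,pl]
a0,b0=A.mean(0),B.mean(0); U,S,V=np.linalg.svd((A-a0).T@(B-b0)); Rm=(U@V).T
t=b0-Rm@a0; print("yaw",np.degrees(np.arctan2(Rm[1,0],Rm[0,0])),"org",t)
print("res mm",np.round((A@Rm.T+t-B)*1e3,1).tolist())
print("tile",Rm@[0,-.083]+t,tile.mean(0),"plate",Rm@[0,.083]+t,pl.mean(0),"beaker goal",Rm@[-.075,0]+t)
for n,p,z in [("vial",(88,243),.058),("bottle",(315,474),.101),("dish",(493,514),.014),("beaker",(704,445),.067)]: print(n,ray(C,cv(p),z)[0])
```

```text
yaw 5.766472737572054 org [0.53119622 0.30268442]
res mm [[-0.9, 2.3], [1.1, -2.3], [-2.3, -2.2], [-4.5, 2.9], [0.7, -0.6], [0.5, -1.9], [0.1, -0.3], [2.2, 0.4], [3.7, 0.8], [1.3, 0.2], [-0.3, -1.0], [-1.7, 1.5]]
tile [0.53953557 0.22010442] [0.53866236 0.22068822] plate [0.52285687 0.38526441] [0.52208991 0.38486842] beaker goal [0.45657575 0.29514886]
vial [0.4906421  0.47585219]
bottle [0.37498375 0.36940001]
dish [0.35730459 0.28232393]
beaker [0.38549409 0.18762374]
```

apply_moves([
  [[1,70,-110,-50,0,0,0.98],[1,70,-110,-50,0,0,0.98],[1,70,-110,-50,0,0,0.98],[1,70,-110,-50,0,0,0.98],[1,70,-110,-50,0,0,0.98],[1,70,-110,-50,0,0,0.98],[1,70,-110,-50,0,0,0.98],[1,70,-110,-50,0,0,0.98]],
])

```text
time: 0.82
tcp_pos: [0.2848, 0.3961, 0.3545]
tcp_rot: [-180.0, -0.0, -146.7]
wrist_force: [0.1, 0.4, 0.3]
opening: 0.0857
grip_force: 0.0
```

apply_moves([
  [[1,73,-114,-54,0,0,0.99],[1,73,-114,-54,0,0,0.99],[1,73,-114,-54,0,0,0.99],[1,73,-114,-54,0,0,0.99],[1,73,-114,-54,0,0,0.99],[1,73,-114,-54,0,0,0.99],[1,73,-114,-54,0,0,0.99],[1,73,-114,-54,0,0,0.99]],
])

```text
time: 1.48
tcp_pos: [0.3578, 0.282, 0.3004]
tcp_rot: [180.0, -0.0, -92.5]
wrist_force: [0.3, 0.5, 0.4]
opening: 0.0851
grip_force: 0.0
```

Run:
```python
from h import *
im,C=shot("wrist","w1"); s=readout.read_state(); print(s["time"],s["tcp_pos"],s["tcp_rot"],s["joint_pos"])
print("expect dish",proj(C,[.3573,.2823,.014]),"bottle",proj(C,[.375,.3694,.0]), "beaker",proj(C,[.3855,.1876,.067]))
```

```text
1.5333 [0.35767986 0.2821628  0.30048419] [ 1.79976944e+02 -1.06366896e-02 -9.19808360e+01] [ 2.76943596e+01  9.05213666e+00 -2.21677575e+01  5.88054037e+01
  2.17278903e-03 -6.03248027e+01]
expect dish [[314.57422608 231.72513077]] bottle [[295.28605754 344.42426666]] beaker [[241.08329506  62.18295569]]
```

View pics/w1.png

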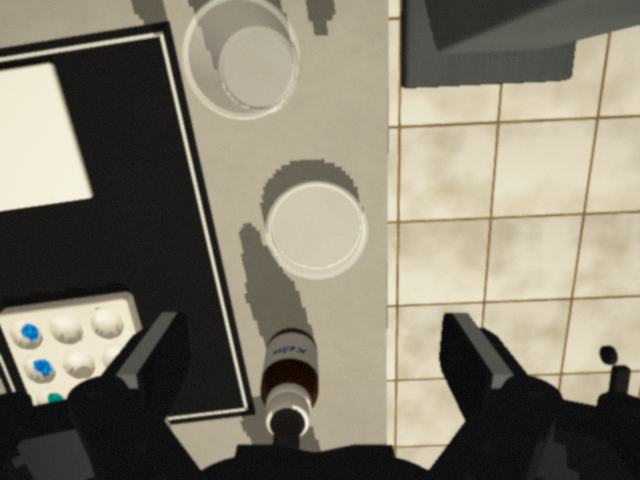

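Dish at (316,229), where the estimate put it (315,232); the bottle and beaker (241,58) also match. I'll descend and grip.

apply_moves([
  [[1,0,0,-40,0,0,0],[1,0,0,-75,0,0,0],[1,0,0,-100,0,0,0],[1,0,0,-115,0,0,0],[1,0,0,-123,0,0,0],[1,0,0,-128,0,0,0],[1,0,0,-130,0,0,0],[1,0,0,-130,0,0,0]],
])

```text
time: 2.2
tcp_pos: [0.3578, 0.2826, 0.171]
tcp_rot: [-180.0, 0.0, -92.9]
wrist_force: [0.5, 0.4, 0.5]
opening: 0.0853
grip_force: 0.0
```

apply_moves([
  [[0.6,0,0,0,0,0,0],[0.6,0,0,0,0,0,0],[0.6,0,0,0,0,0,0],[0.6,0,0,0,0,0,0],[0.6,0,0,0,0,0,0],[0.6,0,0,0,0,0,0],[0.6,0,0,0,0,0,0],[0.6,0,0,0,0,0,0]],
])

```text
time: 2.87
tcp_pos: [0.3578, 0.2826, 0.1722]
tcp_rot: [-179.9, 0.1, -92.8]
wrist_force: [-4.3, -1.4, 14.0]
opening: 0.0609
grip_force: 61.4
```

apply_moves([
  [[0.6,0,0,4,0,0,0],[0.6,0,0,10,0,0,0],[0.6,0,0,20,0,0,0],[0.6,0,0,40,0,0,0],[0.6,0,0,60,0,0,0],[0.6,0,0,80,0,0,0],[0.6,0,0,80,0,0,0],[0.6,0,0,80,0,0,0]],
])

```text
time: 3.53
tcp_pos: [0.3578, 0.2825, 0.2518]
tcp_rot: [-179.9, 0.1, -92.8]
wrist_force: [0.9, 0.8, -0.6]
opening: 0.0606
grip_force: 64.9
```

Run:
```python
from h import *
im,C=shot("wrist","w2"); s=readout.read_state(); print(s["time"],s["tcp_pos"],s["tcp_rot"],s["opening"],s["grip_force"],s["wrist_force"])
im2,_=shot("side","s2"); cv2.imwrite("pics/v2.png",np.hstack([cv2.resize(im,(400,300)),cv2.resize(im2[100:340,320:640],(400,300))]))
```

```text
3.5833 [0.35747967 0.28236554 0.25089252] [-1.79956544e+02  2.67680160e-02 -9.28381754e+01] 0.06057622478005081 64.94427198311314 [ 0.07216047 -0.54588554 -0.77552819]
```

View pics/v2.png

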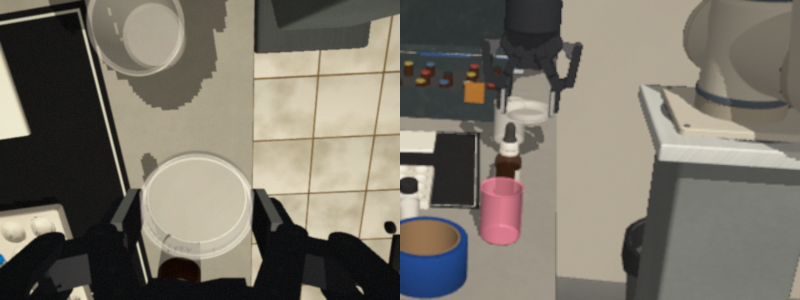

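The dish is held level between the pads, its centre at about (314,326) in the full wrist picture. Now its offset from the tool axis and the way to the tile.

Run:
```python
from h import *
s=readout.read_state(); C=cal("wrist",s); print(s["tcp_pos"], ray(C,[(314,326),(314,243),(314,408)],.094))
```

```text
[0.35734317 0.28226377 0.25030869] [[0.3569273  0.27688332]
 [0.35546897 0.24826583]
 [0.35856044 0.30893146]]
```

apply_moves([
  [[0.6,15,-5,20,0,0,0],[0.6,45,-14,20,0,0,0],[0.6,80,-25,20,0,0,0],[0.6,115,-37,20,0,0,0],[0.6,145,-46,20,0,0,0],[0.6,170,-54,20,0,0,0],[0.6,182,-58,20,0,0,0],[0.6,182,-58,20,0,0,0]],
])

```text
time: 4.3
tcp_pos: [0.5416, 0.2234, 0.269]
tcp_rot: [179.9, -0.0, -93.0]
wrist_force: [-0.9, 0.1, -1.6]
opening: 0.0601
grip_force: 65.2
```

apply_moves([
  [[0.6,0,0,-25,0,0,0],[0.6,0,0,-50,0,0,0],[0.6,0,0,-65,0,0,0],[0.6,0,0,-75,0,0,0],[0.6,0,0,-82,0,0,0],[0.6,0,0,-87,0,0,0],[0.6,0,0,-87,0,0,0],[0.6,0,0,-87,0,0,0]],
])

```text
time: 4.97
tcp_pos: [0.5396, 0.2246, 0.1842]
tcp_rot: [-180.0, 0.0, -92.8]
wrist_force: [0.0, -1.0, -0.7]
opening: 0.0608
grip_force: 65.2
```

Run:
```python
from h import *
im,C=shot("wrist","w3"); s=readout.read_state(); print(s["time"],s["tcp_pos"],s["tcp_rot"],s["wrist_force"])
print(proj(C,[.539,.2203,.006]),proj(C,[.539,.2203,.020]))
```

```text
5.0167 [0.53972467 0.22458846 0.18446498] [-1.79937251e+02  2.10631598e-02 -9.28279315e+01] [ 0.16687379 -0.64145235 -0.15280018]
[[315.05029092 299.97759288]] [[315.07973841 317.42046267]]
```

View pics/w3.png

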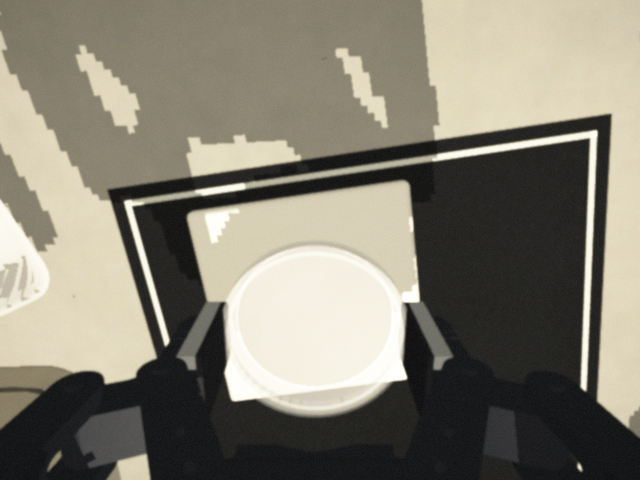

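The held dish reads left 224, right 405, top 243, bottom 417. The tile corners are at about (190,212), (411,181), (424,378) and (230,401).

Run:
```python
from h import *
s=readout.read_state(); C=cal("wrist",s); t=ray(C,[(190,212),(411,181),(424,378),(230,401)],.006)
print(t.round(4).tolist(),t.mean(0)); d=ray(C,[(224,330),(405,330),(315,243),(315,417)],.024); print(d.round(4).tolist(),d[:2].mean(0)[0],d[2:].mean(0)[1])
```

```text
[[0.582, 0.184], [0.5036, 0.1768], [0.4972, 0.2569], [0.5763, 0.264]] [0.53978408 0.22043056]
[[0.5704, 0.2216], [0.5088, 0.2246], [0.5378, 0.192], [0.5412, 0.2586]] 0.5395802541714597 0.22530780045569335
```

apply_moves([
  [[0.6,0,-2,-1,0,0,0],[0.6,0,-4,-2,0,0,0],[0.6,0,-4,-3,0,0,0],[0.6,0,-4,-4,0,0,0],[0.6,0,-4,-5,0,0,0],[0.6,0,-4,-5,0,0,0]],
])

```text
time: 5.52
tcp_pos: [0.5396, 0.2204, 0.1786]
tcp_rot: [-180.0, -0.0, -92.8]
wrist_force: [0.3, 0.4, 0.0]
opening: 0.0606
grip_force: 65.2
```

apply_moves([
  [[0.6,0,0,-0.5,0,0,0],[0.6,0,0,-1,0,0,0],[0.6,0,0,-1.5,0,0,0],[0.6,0,0,-1.5,0,0,0]],
])

```text
time: 5.85
tcp_pos: [0.5395, 0.2204, 0.1784]
tcp_rot: [-179.9, 0.0, -92.8]
wrist_force: [-4.4, -1.2, 11.1]
opening: 0.0605
grip_force: 66.1
```

Contact. I'll release and rise.

apply_moves([
  [[0.8,0,0,0,0,0,0],[1,0,0,0,0,0,0],[1,0,0,0,0,0,0],[1,0,0,0,0,0,0],[1,0,0,10,0,0,0],[1,0,0,40,0,0,0],[1,0,0,75,0,0,0],[1,0,0,105,0,0,0]],
])

```text
time: 6.52
tcp_pos: [0.5395, 0.2204, 0.2844]
tcp_rot: [180.0, 0.0, -92.8]
wrist_force: [1.2, 0.3, 0.4]
opening: 0.0853
grip_force: 0.0
```

apply_moves([
  [[1,-10,55,5,0,0,0],[1,-20,95,15,0,0,0],[1,-30,135,15,0,0,0],[1,-40,175,15,0,0,0],[1,-50,215,15,0,0,0],[1,-49,245,15,0,0,0],[1,-49,255,15,0,0,0],[1,-49,255,15,0,0,0]],
])

```text
time: 7.18
tcp_pos: [0.4895, 0.4785, 0.297]
tcp_rot: [180.0, 0.0, -92.6]
wrist_force: [-0.3, 0.2, -0.1]
opening: 0.0857
grip_force: 0.0
```

Run:
```python
from h import *
im,C=shot("wrist","w4"); s=readout.read_state(); print(s["time"],s["tcp_pos"],s["tcp_rot"])
print(proj(C,[.4906,.4758,.058]),proj(C,[.5398,.2204,.020]))
t,_=shot("top","t4"); cv2.imwrite("pics/v4.png",np.hstack([cv2.resize(im,(400,300)),cv2.resize(t[180:330,258:458],(400,300),interpolation=cv2.INTER_CUBIC)]))
```

```text
7.2333 [0.48996434 0.47669296 0.2970443 ] [ 1.79989345e+02 -2.26683677e-02 -9.26916914e+01]
[[311.60282087 251.73721767]] [[ 168.07964307 -337.20374021]]
```

View pics/v4.png

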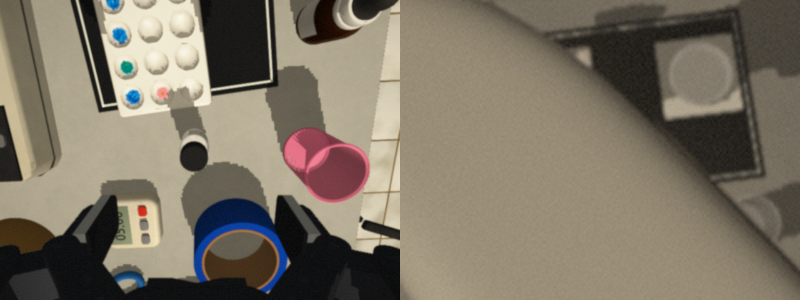

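The vial cap is at (310,248) in the wrist picture, as predicted. In the top view the dish sits near the tile's middle. I'll grip the vial.

apply_moves([
  [[1,0,-1,-40,0,0,0],[1,0,-1,-70,0,0,0],[1,0,-1,-90,0,0,0],[1,0,-1,-105,0,0,0],[1,0,-1,-112,0,0,0],[1,0,-1,-113,0,0,0],[0.6,0,-1,-113,0,0,0],[0.4,0,-1,-113,0,0,0]],
])

```text
time: 7.95
tcp_pos: [0.4912, 0.4741, 0.1857]
tcp_rot: [-179.9, 0.1, -92.9]
wrist_force: [-0.4, 0.4, 0.5]
opening: 0.0637
grip_force: 0.0
```

apply_moves([
  [[0.2,0,0,0,0,0,0],[0.2,0,0,0,0,0,0],[0.2,0,0,0,0,0,0],[0.2,0,0,0,0,0,0],[0.2,0,0,0,0,0,0],[0.2,0,0,0,0,0,0]],
])

```text
time: 8.45
tcp_pos: [0.4907, 0.4746, 0.1852]
tcp_rot: [-179.9, 0.0, -92.8]
wrist_force: [-1.0, -0.4, 5.6]
opening: 0.0246
grip_force: 58.9
```

apply_moves([
  [[0.2,0,0,10,0,0,0],[0.2,0,0,40,0,0,0],[0.2,0,-10,75,0,0,0],[0.2,10,-40,80,0,0,0],[0.2,20,-80,80,0,0,0],[0.2,30,-120,80,0,0,0],[0.2,38,-155,80,0,0,0],[0.2,45,-185,80,0,0,0]],
])

```text
time: 9.12
tcp_pos: [0.5357, 0.2873, 0.2651]
tcp_rot: [-180.0, -0.0, -92.9]
wrist_force: [0.0, 0.7, -0.9]
opening: 0.0253
grip_force: 59.0
```

apply_moves([
  [[0.2,2,-20,0,0,0,0],[0.2,4,-45,0,0,0,0],[0.2,4,-60,0,0,0,0],[0.2,4,-69,0,0,0,0],[0.2,4,-69,0,0,0,0],[0.2,4,-69,0,0,0,0]],
])

```text
time: 9.62
tcp_pos: [0.5396, 0.2207, 0.2645]
tcp_rot: [-180.0, 0.0, -92.9]
wrist_force: [0.2, 1.2, -0.1]
opening: 0.0251
grip_force: 59.0
```

Run:
```python
from h import *
im,C=shot("wrist","w5"); s=readout.read_state(); print(s["time"],s["tcp_pos"],s["tcp_rot"],s["opening"],s["grip_force"])
print(proj(C,[[.5398,.2204,.006],[.5398,.2204,.020],[.5398,.2204,.138]]))
```

```text
9.6667 [0.53953108 0.2211592  0.2643692 ] [-1.79988287e+02  2.37391671e-02 -9.28101698e+01] 0.024809205568352827 59.01688418030972
[[313.78079101 244.39523348]
 [313.73226616 252.57786429]
 [312.87106002 397.80102426]]
```

View pics/w5.png

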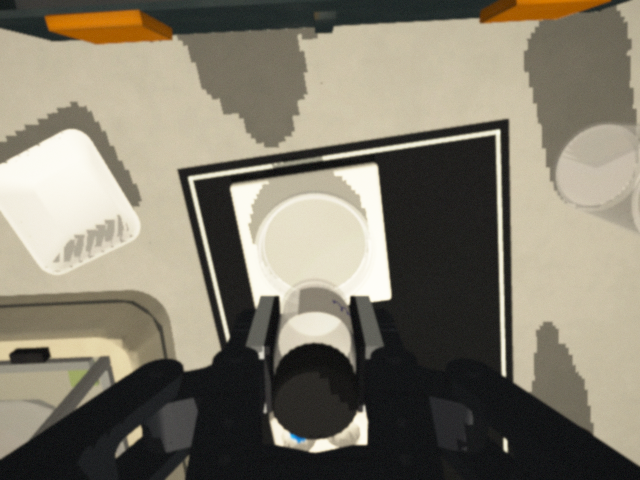

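The dish on the tile spans columns 257–369 with its upper edge at row 193. The held vial's cap centre is at (315,391). I'll check that against the expected position and measure the offsets.

Run:
```python
from h import *
s=readout.read_state(); C=cal("wrist",s)
print(ray(C,[(257,250),(369,250),(313,193)],.018), ray(C,[(315,391)],.138), ray(C,[(231,184),(379,164),(391,299)],.006))
```

```text
[[0.56982614 0.21851652]
 [0.51029638 0.2214953 ]
 [0.53848844 0.18929003]] [[0.5390452  0.21864675]] [[0.58232115 0.1845612 ]
 [0.50299267 0.17786667]
 [0.49649634 0.25640454]]
```

apply_moves([
  [[0.2,0,1,-20,0,0,0],[0.2,0,1,-38,0,0,0],[0.2,0,1,-50,0,0,0],[0.2,0,1,-55,0,0,0],[0.2,0,1,-57,0,0,0],[0.2,0,1,-58,0,0,0],[0.2,0,1,-58.5,0,0,0],[0.2,0,1,-58.5,0,0,0]],
])

```text
time: 10.33
tcp_pos: [0.5398, 0.2217, 0.2063]
tcp_rot: [-179.9, 0.0, -92.8]
wrist_force: [-0.1, 0.1, 0.0]
opening: 0.0251
grip_force: 59.0
```

apply_moves([
  [[0.2,0,0,-0.5,0,0,0],[0.2,0,0,-1,0,0,0],[0.2,0,0,-1.5,0,0,0],[0.2,0,0,-1.5,0,0,0]],
])

```text
time: 10.67
tcp_pos: [0.5397, 0.2214, 0.2045]
tcp_rot: [-180.0, 0.0, -92.8]
wrist_force: [0.6, -0.4, 1.8]
opening: 0.0254
grip_force: 59.3
```

apply_moves([
  [[0.35,0,0,0,0,0,0],[0.5,0,0,0,0,0,0],[0.6,0,0,0,0,0,0],[0.7,0,0,0,0,0,0],[0.7,0,0,0,0,0,0],[0.7,0,0,25,0,0,0],[0.7,0,0,60,0,0,0],[0.8,0,0,95,0,0,0]],
])

```text
time: 11.33
tcp_pos: [0.5392, 0.2213, 0.2995]
tcp_rot: [179.9, -0.0, -92.8]
wrist_force: [1.9, 1.1, 0.2]
opening: 0.068
grip_force: 0.0
```

apply_moves([
  [[1,-20,30,40,0,0,0],[1,-45,55,60,0,0,0],[1,-75,80,60,0,0,0],[1,-105,105,60,0,0,0],[1,-135,130,60,0,0,0],[1,-160,145,60,0,0,0],[1,-165,149,60,0,0,0],[1,-165,149,60,0,0,0]],
])

```text
time: 12.0
tcp_pos: [0.3729, 0.3714, 0.3595]
tcp_rot: [-180.0, 0.0, -92.6]
wrist_force: [0.9, 0.5, 0.0]
opening: 0.0853
grip_force: 0.0
```

Run:
```python
from h import *
im,C=shot("wrist","w6"); s=readout.read_state(); print(s["time"],s["tcp_pos"],s["tcp_rot"],s["opening"])
print(proj(C,[[.375,.3694,.101],[.375,.3694,0],[.5398,.2204,.078]]))
t,_=shot("top","t6"); cv2.imwrite("pics/v6.png",np.hstack([cv2.resize(im,(400,300)),cv2.resize(t[180:330,258:458],(400,300),interpolation=cv2.INTER_CUBIC)]))
```

```text
12.05 [0.37413048 0.37081946 0.35938391] [-1.79964033e+02  6.92041872e-03 -9.27228795e+01] 0.08539506732868075
[[310.13950824 241.65593361]
 [311.41297188 202.64019709]
 [-24.10994006 -33.43280847]]
```

View pics/v6.png

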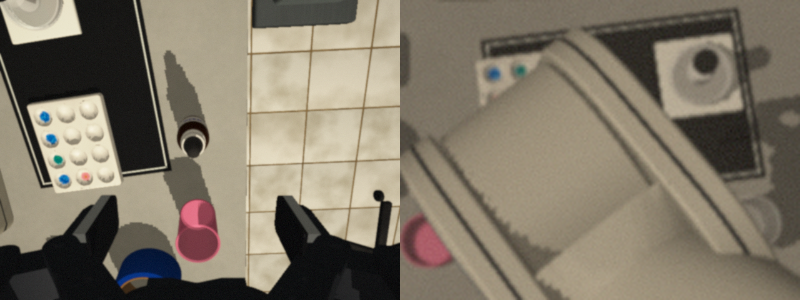

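The vial stands upright on the dish, and the bottle's teat is at (310,240), as predicted. I'll grip high on the body so the teat clears the palm.

apply_moves([
  [[1,0.5,-1,-35,0,0,0],[1,0.5,-1,-70,0,0,0],[1,0.5,-1,-100,0,0,0],[1,0.5,-1,-125,0,0,0],[1,0.5,-1,-140,0,0,0],[1,0.5,-1,-148,0,0,0],[1,0.5,-1,-151,0,0,0],[0.8,0.5,-1,-151,0,0,0]],
])

```text
time: 12.77
tcp_pos: [0.376, 0.369, 0.2079]
tcp_rot: [180.0, -0.0, -92.9]
wrist_force: [0.7, -0.5, -0.0]
opening: 0.0753
grip_force: 0.0
```

apply_moves([
  [[0.5,0,0,0,0,0,0],[0.3,0,0,0,0,0,0],[0.3,0,0,0,0,0,0],[0.3,0,0,0,0,0,0],[0.3,0,0,0,0,0,0],[0.3,0,0,0,0,0,0],[0.3,0,0,0,0,0,0]],
])

```text
time: 13.35
tcp_pos: [0.3754, 0.3697, 0.2094]
tcp_rot: [-179.9, 0.1, -92.8]
wrist_force: [1.4, 0.0, 6.1]
opening: 0.0321
grip_force: 58.9
```

apply_moves([
  [[0.3,0,0,15,0,0,0],[0.3,0,0,45,0,0,0],[0.3,20,-9,60,0,0,0],[0.3,50,-22,60,0,0,0],[0.3,80,-35,60,0,0,0],[0.3,110,-49,60,0,0,0],[0.3,140,-62,60,0,0,0],[0.3,156,-69,60,0,0,0]],
])

```text
time: 14.02
tcp_pos: [0.5338, 0.299, 0.2686]
tcp_rot: [-179.9, 0.0, -92.9]
wrist_force: [-0.1, 0.5, -0.2]
opening: 0.0323
grip_force: 59.9
```

apply_moves([
  [[0.3,0,0,0,0,0,0],[0.3,0,0,-20,0,0,0],[0.3,0,0,-38,0,0,0],[0.3,0,0,-50,0,0,0],[0.3,0,0,-55,0,0,0],[0.3,0,0,-57,0,0,0],[0.3,0,0,-58,0,0,0],[0.3,0,0,-58,0,0,0]],
])

```text
time: 14.68
tcp_pos: [0.5311, 0.3007, 0.2109]
tcp_rot: [-179.9, 0.0, -92.8]
wrist_force: [-0.1, 0.9, -0.4]
opening: 0.0319
grip_force: 59.9
```

Run:
```python
from h import *
im,C=shot("wrist","w7"); s=readout.read_state(); print(s["time"],s["tcp_pos"],s["tcp_rot"],s["opening"],s["wrist_force"])
```

```text
14.7333 [0.53115587 0.30066909 0.21108316] [-1.79930974e+02  3.24132533e-02 -9.28181284e+01] 0.032188499317127944 [ 0.00247027  0.38501802 -0.25614854]
```

View pics/w7.png

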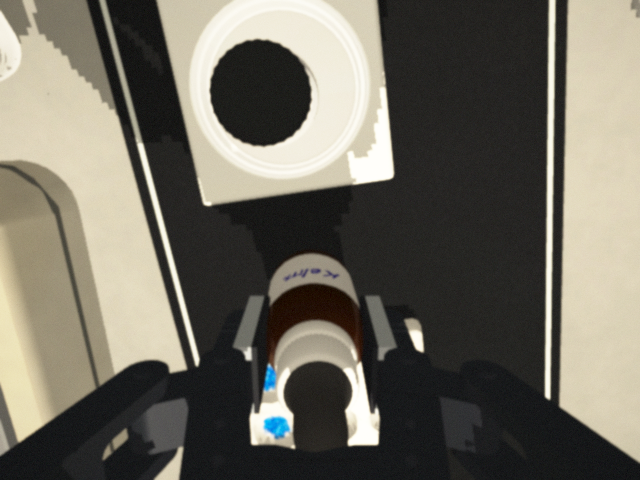

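The dish with the vial sits centred on the tile (about 280,92), and the bottle hangs between tile and plate, clear of both. I'll set it down.

apply_moves([
  [[0.3,0,0,-0.5,0,0,0],[0.3,0,0,-1,0,0,0],[0.3,0,0,-1.5,0,0,0],[0.3,0,0,-2,0,0,0],[0.3,0,0,-2.5,0,0,0],[0.3,0,0,-2.5,0,0,0]],
])

```text
time: 15.23
tcp_pos: [0.5312, 0.3006, 0.2094]
tcp_rot: [-179.9, 0.1, -92.8]
wrist_force: [-2.8, -0.7, 11.9]
opening: 0.032
grip_force: 61.1
```

apply_moves([
  [[0.5,0,0,0,0,0,0],[0.7,0,0,0,0,0,0],[0.9,0,0,0,0,0,0],[0.9,0,0,0,0,0,0],[0.9,0,0,20,0,0,0],[0.9,0,0,55,0,0,0],[0.9,0,0,90,0,0,0],[1,0,0,115,0,0,0]],
])

```text
time: 15.9
tcp_pos: [0.5312, 0.3004, 0.3253]
tcp_rot: [-179.9, 0.0, -92.8]
wrist_force: [0.5, 0.7, 0.6]
opening: 0.0851
grip_force: 0.0
```

apply_moves([
  [[1,-20,-15,0,0,0,0],[1,-48,-36,0,0,0,0],[1,-76,-58,0,0,0,0],[1,-104,-80,0,0,0,0],[1,-130,-100,0,0,0,0],[1,-146,-113,0,0,0,0],[1,-146,-113,0,0,0,0],[1,-146,-113,0,0,0,0]],
])

```text
time: 16.57
tcp_pos: [0.3846, 0.187, 0.3232]
tcp_rot: [-179.9, 0.0, -92.9]
wrist_force: [0.6, 0.5, 0.4]
opening: 0.0856
grip_force: 0.0
```

Run:
```python
from h import *
im,C=shot("wrist","w8"); s=readout.read_state(); print(s["time"],s["tcp_pos"],s["tcp_rot"],s["opening"])
print(proj(C,[[.3855,.1876,.067],[.3855,.1876,0]]))
t,_=shot("top","t8"); cv2.imwrite("pics/v8.png",np.hstack([cv2.resize(im,(400,300)),cv2.resize(t[180:330,258:458],(400,300),interpolation=cv2.INTER_CUBIC)]))
```

```text
16.6167 [0.38534205 0.18738702 0.32307237] [-1.79926068e+02  2.75328575e-02 -9.28657132e+01] 0.08543748443470112
[[312.9627552  247.40003339]
 [313.39012023 217.38591453]]
```

View pics/v8.png

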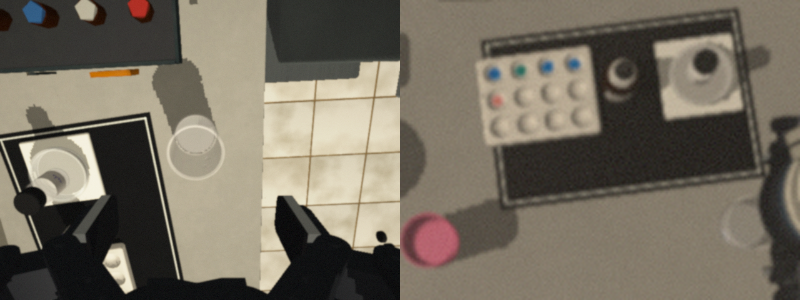

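The bottle stands between tile and plate (top view 621,80) and the vial is on the dish. The beaker's rim is at (313,242), about 2 mm from the prediction. I'll grip it.

apply_moves([
  [[1,0,-2,-35,0,0,0],[1,0,-2,-70,0,0,0],[1,0,-2,-100,0,0,0],[1,0,-2,-118,0,0,0],[1,0,-2,-128,0,0,0],[1,0,-2,-133,0,0,0],[1,0,-2,-133,0,0,0],[0.8,0,-2,-133,0,0,0]],
])

```text
time: 17.33
tcp_pos: [0.3857, 0.1858, 0.1898]
tcp_rot: [180.0, 0.0, -92.8]
wrist_force: [-0.0, -1.1, 0.4]
opening: 0.0757
grip_force: 0.0
```

apply_moves([
  [[0.6,0,0,0,0,0,0],[0.45,0,0,0,0,0,0],[0.45,0,0,0,0,0,0],[0.45,0,0,0,0,0,0],[0.45,0,0,0,0,0,0],[0.45,0,0,0,0,0,0],[0.45,0,0,0,0,0,0]],
])

```text
time: 17.92
tcp_pos: [0.3855, 0.1855, 0.1907]
tcp_rot: [-179.9, 0.0, -92.8]
wrist_force: [-1.1, 0.4, 6.8]
opening: 0.0498
grip_force: 61.1
```

apply_moves([
  [[0.45,0,0,10,0,0,-0.05],[0.45,0,0,30,0,0,-0.17],[0.45,5,8,40,0,0,-0.29],[0.45,15,23,40,0,0,-0.41],[0.45,28,42,40,0,0,-0.53],[0.45,40,61,40,0,0,-0.65],[0.45,50,77,40,0,0,-0.77],[0.45,58,90,40,0,0,-0.89]],
])

```text
time: 18.58
tcp_pos: [0.4438, 0.2766, 0.2302]
tcp_rot: [-180.0, 0.1, -144.2]
wrist_force: [-0.5, 0.9, -0.5]
opening: 0.0494
grip_force: 62.2
```

apply_moves([
  [[0.45,5,7,0,0,0,-0.12],[0.45,9,13,0,0,0,-0.24],[0.45,12,18,0,0,0,-0.36],[0.45,12.5,18.5,0,0,0,-0.48],[0.45,12.5,18.5,-10,0,0,-0.53],[0.45,12.5,18.5,-20,0,0,-0.53],[0.45,12.5,18.5,-30,0,0,-0.53],[0.45,12.5,18.5,-30,0,0,-0.53]],
])

```text
time: 19.25
tcp_pos: [0.4549, 0.2936, 0.1978]
tcp_rot: [-179.9, -0.2, -174.1]
wrist_force: [-0.1, 0.2, -0.5]
opening: 0.0496
grip_force: 62.2
```

Run:
```python
from h import *
im,C=shot("wrist","w9"); s=readout.read_state(); print(s["time"],s["tcp_pos"],s["tcp_rot"],s["opening"],s["wrist_force"])
t,_=shot("side","s9"); cv2.imwrite("pics/v9.png",np.hstack([cv2.resize(im,(400,300)),cv2.resize(t[130:280,260:460],(400,300),interpolation=cv2.INTER_CUBIC)]))
```

```text
19.3 [0.45514452 0.29365984 0.19859969] [-1.79958152e+02 -1.26526538e-01 -1.74102645e+02] 0.049696615962464344 [-0.45219345  0.29430345 -0.82338641]
```

View pics/v9.png

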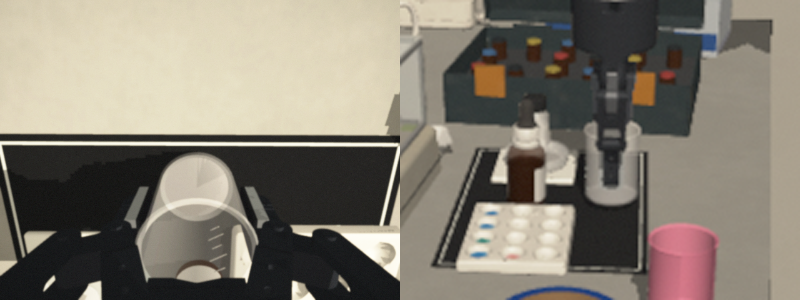

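The beaker is held upright in front of the bottle, clear of both. I'll set it down.

apply_moves([
  [[0.45,0.5,0,-3,0,0,0],[0.45,0.5,0,-5.5,0,0,0],[0.45,0.5,0,-7,0,0,0],[0.45,0.5,0,-8,0,0,0],[0.45,0.5,0,-8.5,0,0,0],[0.45,0.5,0,-9,0,0,0],[0.45,0.5,0,-9.5,0,0,0],[0.45,0.5,0,-9.5,0,0,0]],
])

```text
time: 20.02
tcp_pos: [0.4561, 0.2939, 0.1907]
tcp_rot: [180.0, 0.0, -174.2]
wrist_force: [-1.5, -0.7, 5.2]
opening: 0.0497
grip_force: 62.4
```

Contact. I'll release, rise, and retreat clear of the top view.

apply_moves([
  [[0.6,0,0,0,0,0,0],[0.75,0,0,0,0,0,0],[0.85,0,0,0,0,0,0],[0.85,0,0,0,0,0,0],[0.85,0,0,20,0,0,0],[0.85,0,0,55,0,0,0],[0.85,0,0,90,0,0,0],[0.85,0,0,120,0,0,0]],
])

```text
time: 20.68
tcp_pos: [0.456, 0.2939, 0.3121]
tcp_rot: [180.0, 0.0, -174.2]
wrist_force: [1.4, 0.5, -0.0]
opening: 0.0725
grip_force: 0.0
```

apply_moves([
  [[0.85,-30,20,10,0,0,0],[0.85,-65,40,20,0,0,0],[0.85,-95,60,30,0,0,0],[0.85,-125,85,40,0,0,0],[0.85,-150,110,50,0,0,0],[0.85,-175,135,60,0,0,0],[0.85,-195,160,70,0,0,0],[0.85,-205,180,70,0,0,0]],
])

```text
time: 21.35
tcp_pos: [0.2487, 0.4754, 0.3824]
tcp_rot: [179.9, 0.1, -174.1]
wrist_force: [1.7, 0.6, 0.2]
opening: 0.0726
grip_force: 0.0
```

Run:
```python
from h import *
s=readout.read_state(); print(s["time"],s["tcp_pos"],s["wrist_force"])
t,_=shot("top","t10"); cv2.imwrite("pics/v10.png",cv2.resize(t[180:330,258:458],None,fx=4,fy=4,interpolation=cv2.INTER_CUBIC))
```

```text
21.35 [0.24869143 0.47538243 0.38237314] [1.73722521 0.59313425 0.21473066]
```

View pics/v10.png

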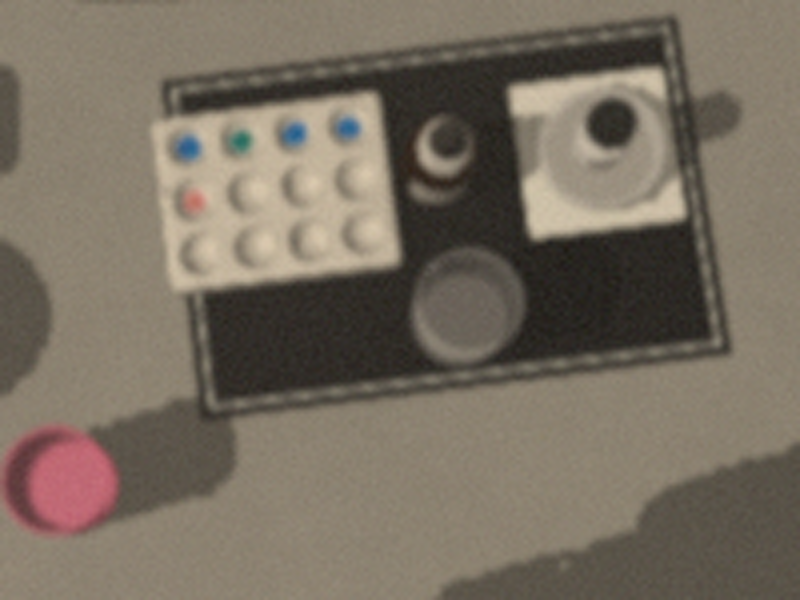

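Everything stands upright: cap (611,122), dish (604,148), teat (453,137), beaker rim (469,305). One last check in the mat frame, including the bystanders.

Run:
```python
from h import *
C=cal("top"); cv=lambda p:(np.array(p,float)+.5)/4-.5+[258,180]
a=np.radians(5.77); Rm=np.array([[np.cos(a),-np.sin(a)],[np.sin(a),np.cos(a)]]); o=np.array([.5312,.3027])
for n,p,z in [("vial",(611,122),.078),("dish",(604,148),.020),("bottle",(453,137),.101),("beaker",(469,305),.067)]:
    w=ray(C,cv(p),z)[0]; print(n,w.round(4),"mat mm",((w-o)@Rm*1e3).round(1))
A=cv2.imread("pics/top0.png").astype(int);B=cv2.imread("pics/t10.png").astype(int)
for n,(x0,x1,y0,y1) in {"timer":(220,262,190,230),"boat":(395,445,132,178),"blue":(195,252,236,290),"brown":(190,246,118,172)}.items(): print(n,abs(A-B)[y0:y1,x0:x1].mean().round(2))
```

```text
vial [0.5385 0.2244] mat mm [ -0.6 -78.7]
dish [0.5382 0.2193] mat mm [ -1.4 -83.7]
bottle [0.5284 0.3012] mat mm [-3.  -1.2]
beaker [0.4543 0.2942] mat mm [-77.4  -0.7]
timer 3.06
boat 3.05
blue 3.01
brown 3.15
```

```bash
python3 -c "
from workcell import robot
print(robot.close_job())"
```

```text
the job is handed in; nothing more can be done
None
```

The job is handed in at about 21 s of the 96 s, with no verdict returned; in the last top view the dish is about 1.5 mm off the tile's centre, the vial about 5 mm off the dish's, the bottle about 3 mm off the midpoint and the beaker about 74 mm in front of it (roughly 3 cm gap), all upright, with no movement visible in the timer, weighing boat or tape roll.

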